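# Rock a dial angle gauge on a round-backed stud to its mark and hold it

## Robot

A 6-joint arm with a two-finger parallel gripper is mounted at the origin on the work surface. World frame = base frame: x ahead of the robot, y to its left, z up, the work surface at z = 0. Lengths are in mm, angles in rad, forces in N, time in s.
With the tool pointing down it reaches from about 350 to 975 mm from the base axis. Payload 7.1 kg.
Tool frame: the origin (TCP) lies at the very end of the fingers, on their centre line; the grasp point (between the pads) lies 19 mm behind it; x points along the fingers, y is the direction in which the jaws open and shut, and the axes are right-handed (so a half turn about x gives the same grasp; the last joint's range is limited). The gripper opens to 88 mm and grips with 3 to 60 N. Pads are 20 mm wide; open, the fingers measure 115 mm over their backs; the gripper's body (75 mm by 178 mm) begins 61 mm behind the grasp point.
Start: joints at [-1.238, 0.423, 1.63, -0, 1.089, -0.019], TCP at [215.384, -586.698, 222.675] pointing down, gripper open.
Joint ranges: [-3, 3], [-0.9, 2.11], [0.09, 2.58], [-1.31, 4.45], [0.11, 2.69], [-2.54, 2.54]. Speed limits (rad/s): [2.39, 2.39, 3.01, 3.14, 3.14, 3.14].

## Interface

Orientations are given as a rotation vector (axis times angle).
In Python, from workcell import ctrl gives the robot as it stands. The module is installed in compiled form; this text tells all that it offers.
- The arm moves only by the tool carry_out, never from a script. Its argument "commands" is a list of rows, each a list of 6 numbers: the shift along the tool's x, y, z in m, then the turn, a rotation vector about the tool's x, y, z in degrees. In form: [[tx, ty, tz, rx, ry, rz], ...]. A call has 1 to 8 rows; each row shifts and turns the pose as measured when the row begins, along the tool's axes as they then stand; what a row does not reach is not made up. A row lasts 1/8 s, in which the tool goes at most 62.5 mm and 10.7 degrees, less where a joint would pass 70% of its speed; a pose out of reach is approached as far as the arm can. A call with a gripper value outside its range is refused whole. "grip" is the closure, from 0 (fully open) to 1 (shut), set as the call begins (left out, the last holds). The fingers move at their own pace and stop on an object; the grip force is fixed at half the most. Time passes only in rows, so rows that do not move let the fingers close. It gives the time, the measured TCP pose, the force and the opening at its end, in the units of the state.
- ctrl.get_obs(): the state, without advancing time (a new reading comes with each control period).
- ctrl.get_image(name): name is "scene" or "top" or "wrist"; returns a dict with "pixels" (420x560x3 uint8, blue, green, red), "intrinsics" (3x3 intrinsics, pixels), "rvec" (rotation vector, rad) and "tvec" (3), from world to camera coordinates, as OpenCV has them. Camera axes: x right, y down, z forward; pixel columns grow to the right and rows downward; lengths in mm; the calibration is good to about 2 mm. A picture is of the moment at which its call begins. There is no depth.
- ctrl.close_job(): hands the job in, once; it reports no verdict.
The state is a dict: "t": time; "qpos": joint angles; "qvel": joint speeds; "joint_torque": joint torques, N m; "ee_pos": TCP position; "orientation": TCP orientation; "ft_force": force on the tool from outside, world axes, zero at the start; "moment": the same for the moment, N m; "width": finger opening in mm.
Only numpy, scipy, OpenCV 4.12 (cv2) and the standard library are available. Lean on these libraries where they do the work, as an engineer would, in place of code of your own. Each camera call takes 0.05 s, during which the arm holds its last target. There are 200 camera calls.

## Task

Pick up the dial angle gauge and stand its base level and square across the round back of the rough stud offcut, on the crown half-way along it. Then, keeping the base on the wood, rock the gauge over until its hanging pointer comes to rest on the mark on its dial ring, and finish while still holding it there, steady and lightly pressed to the wood, so that I can pencil where the base touches for the bevel cut. Don't shift the stud, and leave the joist offcut, the lamp canopy and the screwdriver alone.

Things in the scene. Friction and masses are not known exactly. Their poses are not given: they have to be found in the camera images.
- gauge: Dial angle gauge, 0.3 to 0.5 kg, standing on its steel base: base 120 mm along its y, 36 along x, 12 thick; on it a black round housing, 110 mm across, 24 thick along x, centre 64 mm above the underside; on top a black grip, total height 152. The white dial is on its +x side and looks away from the robot (within 25 degrees of world +x). Origin: centre of the underside; z up, y along the base.
- gauge_grip (a point): Centre of the grip on top of the gauge, 132 mm straight above the centre of the underside: grasp here, fingers closing along the gauge's x. The grip is 24 mm thick along x, flush with the housing below it, 36 mm wide along y, and reaches 20 mm above this point. Axes as the gauge's.
- pointer (a joint): The gauge's swinging pointer, a free needle with a round weight hung at the middle of the dial; it hangs plumb once it has stopped swinging (about 1.5 s). Rad: 0 with the gauge level, positive when the tip is towards the gauge's +y end, i.e. that end is lower (to the right as one faces the dial). At rest it equals minus the gauge's rotation about its own x.
- index (a joint): Angle of the mark on the gauge's dial ring, same zero and sign as the pointer: 0.18 to 0.38 rad, always towards the gauge's +y end. The ring is stiff and stays as set. The pointer is on the mark when the two angles agree.
- pointer_tip (a point): Tip of the pointer needle, 43 mm from the pivot; its z axis runs from tip to pivot.
- index_mark (a point): Inner end of the mark, 44 mm from the pivot: a black tab 6.2 mm wide (about 8 degrees of the dial) inside the ring; its z axis points to the pivot. The ring is a plain aluminium bezel around the dial.
- stud: Rough stud offcut lying loose, 0.5 to 0.9 kg, 220 mm long along its x, 89 wide along y, bottom and sides sawn flat, upper face round as it grew: across the stud an arc of 60 mm radius about a line along x, 20 mm above the underside. It is 80 mm high over the middle 60 mm of its length and falls to 71 and 74 mm at the ends. Origin: centre of the underside; z up.
- crown (a point): Top of the stud's round back half-way along it, 80 mm above the table: the gauge's base goes here, lengthwise across the stud (gauge x parallel to stud x).
- joist: Bystander: flat joist offcut, 90 x 120 x 38 mm. Origin at the centre of its underside.
- canopy: Bystander: chromed steel lamp canopy, a shallow dome 120 mm across with a short stem, 46 mm high, dome up. Origin at the centre of its underside.
- driver: Bystander: screwdriver lying on the table. Origin near its middle.
Not all that is in view belongs to the job. Several things look just like the stud: the one meant starts nearest to the robot's base.

How it is judged:
By the outcome, as a careful person would: the job done as asked, in the order asked, and still so for the second after the job is handed in, while the arm keeps its last pose, push and grip.
It also fails if it takes over 48 s, if anything falls off the work surface, if the arm or the gripper's body presses on something with over 40 N, if the wrist force passes 120 N, or if a joint passes its speed limit or range.

## Working session

There is one attempt and no reset: what is moved stays moved. The work goes in short steps, Python scripts to look and compute and a tool call to move; the robot and the scene stay as the last step left them, time stands still between calls to the robot, and variables do not carry over. Pictures are saved under pics/ and viewed, about 8 in all and at most 12, crops included, and the job is handed in when it is done.

Besides the shell and the picture viewer there is one more tool, called after ">>>" by a JSON object that holds its "method" and its "body". carry_out: Moves the arm, as the interface text tells. Its arguments: {"type":"object","properties":{"commands":{"type":"array"},"grip":{"type":"number"}},"required":["commands"]}

```bash
mkdir -p pics; cat > h.py <<'E'
import numpy as np, cv2
from scipy.spatial.transform import Rotation as R
from workcell import ctrl
def shot(n,f=None):
    d=ctrl.get_image(n); 
    if f: cv2.imwrite('pics/'+f,d['pixels'])
    return d
def cam(d):
    Rm=R.from_rotvec(np.ravel(d['rvec'])).as_matrix(); t=np.ravel(d['tvec']); return np.array(d['intrinsics']),Rm,t
def ray(d,p):
    K,Rm,t=cam(d); v=Rm.T@np.linalg.solve(K,[p[0],p[1],1.]); return -Rm.T@t, v/np.linalg.norm(v)
def onz(d,p,z):
    c,v=ray(d,p); return c+v*(z-c[2])/v[2]
def proj(d,P):
    K,Rm,t=cam(d); q=K@(Rm@np.asarray(P,float)+t); return q[:2]/q[2]
def obs():
    o=ctrl.get_obs(); return o
E
python3 - <<'E'
from h import *
o=obs(); print({k:np.round(v,3) for k,v in o.items()})
a=shot('scene','s0.png');b=shot('top','t0.png');c=shot('wrist','w0.png')
for d in(a,b,c):
    K,Rm,t=cam(d);print((-Rm.T@t).round(),Rm.round(2).tolist(),K[0].round(),K[1].round())
cv2.imwrite('pics/st0.png',np.vstack([cv2.resize(a['pixels'],(400,300)),cv2.resize(b['pixels'],(400,300))]))
E
```

```text
{'t': np.float64(0.0), 'qpos': array([-1.238,  0.424,  1.631,  0.   ,  1.089, -0.019]), 'qvel': array([ 0.001,  0.   , -0.002,  0.   , -0.   , -0.   ]), 'joint_torque': array([ 1.0000e-03, -5.4463e+01, -2.7366e+01,  6.4000e-02,  2.3000e-02,
       -0.0000e+00]), 'ee_pos': array([ 215.242, -586.181,  221.923]), 'orientation': array([ 2.03 ,  0.362, -2.031]), 'ft_force': array([-0.558,  0.966, -1.061]), 'moment': array([ 0.015, -0.012, -0.02 ]), 'width': np.float64(87.642)}
[1376. -573.  800.] [[0.67, 0.74, -0.01], [0.4, -0.38, -0.83], [-0.62, 0.56, -0.55]] [406.   0. 278.] [  0. 406. 214.]
[ 352.  150. 1356.] [[0.01, -1.0, -0.01], [-0.99, -0.01, -0.17], [0.17, 0.01, -0.99]] [481.   0. 280.] [  0. 481. 209.]
[ 283. -561.  384.] [[0.34, -0.94, -0.0], [-0.91, -0.33, 0.26], [-0.25, -0.09, -0.96]] [376.   0. 278.] [  0. 376. 211.]
```

View pics/s0.png

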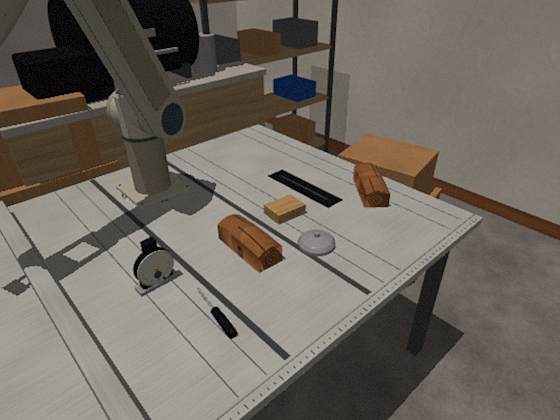

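View pics/t0.png

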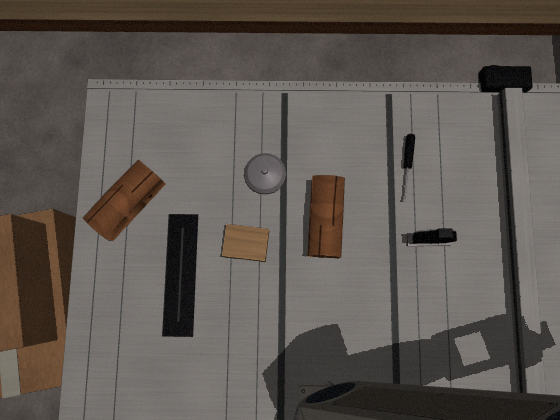

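The scene shows the gauge at (153,268), candidate studs at (250,242) and (371,186), the joist at (285,208), the canopy at (316,242) and the driver at (220,315). In the top view the same things are: gauge (433,237), studs (327,217) and (124,200), joist (245,243), canopy (265,173), driver (408,165).

```bash
python3 - <<'E'
from h import *
b=shot('top');a=shot('scene')
im=b['pixels'];hsv=cv2.cvtColor(im,cv2.COLOR_BGR2HSV)
print('base px',proj(b,[0,0,0]))
m=((hsv[...,1]>110)&(hsv[...,0]<20)&(hsv[...,2]>40)).astype(np.uint8)
m=cv2.morphologyEx(m,cv2.MORPH_CLOSE,np.ones((5,5)))
m[:90]=0
for c in cv2.findContours(m,0,2)[0]:
    if cv2.contourArea(c)<400: continue
    r=cv2.minAreaRect(c); p=cv2.boxPoints(r); z=50
    P=np.array([onz(b,q,z) for q in p])[:,:2]; print(np.round(r[0]),round(cv2.contourArea(c)),'ctr',P.mean(0).round(),'sides',np.linalg.norm(P-np.roll(P,1,0),axis=1).round(), 'corners',P.round().tolist(), 'dist',np.hypot(*P.mean(0)).round())
d=(im.max(2)<45).astype(np.uint8); d[:, :400]=0;d[:,470:]=0;d[:220]=0;d[255:]=0
for c in cv2.findContours(d,0,2)[0]:
    if cv2.contourArea(c)>20:
        r=cv2.minAreaRect(c);print('dark',r,[onz(b,q,152)[:2].round(1).tolist() for q in cv2.boxPoints(r)])
c1=cv2.resize(im[215:260,395:470],None,fx=5,fy=5,interpolation=3); c2=cv2.resize(a['pixels'][230:300,125:185],None,fx=6,fy=6,interpolation=3)
c3=cv2.resize(im[165:270,295:360],None,fx=4,fy=4,interpolation=3)
H=420;pad=lambda x:cv2.copyMakeBorder(x,0,H-x.shape[0],0,0,0)
o=np.hstack([pad(c1),pad(c2)]);cv2.imwrite('pics/c1.png',o);print(o.shape)
E
```

```text
base px [338.71083524 428.61736303]
[245. 242.] 1328 ctr [486. 256.] sides [118.  89. 119.  89.] corners [[448.0, 319.0], [536.0, 311.0], [524.0, 193.0], [436.0, 202.0]] dist 549.0
[ 37. 301.] 11053 ctr [330. 810.] sides [487. 205. 485. 193.] corners [[570.0, 937.0], [573.0, 732.0], [89.0, 690.0], [87.0, 882.0]] dist 875.0
[326. 216.] 2544 ctr [563.  36.] sides [ 91. 228.  93. 228.] corners [[451.0, 88.0], [679.0, 76.0], [675.0, -17.0], [447.0, -3.0]] dist 564.0
[123. 201.] 2945 ctr [599. 596.] sides [108. 224. 110. 222.] corners [[548.0, 708.0], [721.0, 565.0], [648.0, 483.0], [478.0, 626.0]] dist 845.0
dark ((433.6402282714844, 236.26219177246094), (14.356100082397461, 44.283050537109375), 83.6598129272461) [[507.8, -168.0], [521.5, -278.9], [485.5, -281.1], [471.9, -170.8]]
(420, 735, 3)
```

View pics/c1.png

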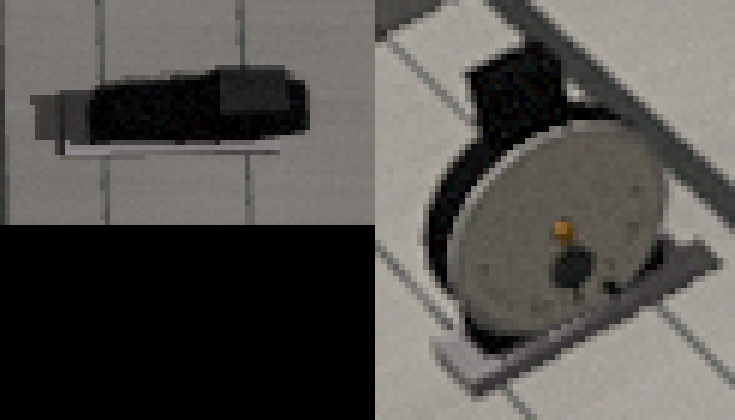

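I take the stud at top (327,217): 564 mm from the base, against 845 mm for the look-alike at (124,200). The crop shows the grip centred at about top (446,233), and the black mark lies right of the pointer, on the +y side.

```bash
python3 - <<'E'
from h import *
o=obs();M=R.from_rotvec(o['orientation']).as_matrix();print('tool axes cols',M.round(3).tolist())
c=shot('wrist');K,Rm,t=cam(c)
print('cam in tool',(M.T@(-Rm.T@t-o['ee_pos'])).round(1),'view dir in tool',(M.T@Rm.T).round(3).tolist())
a=shot('scene');b=shot('top')
f=lambda x,y:(125+(x-375)/6-.4,230+y/6-.4)
P=onz(a,f(478,393),0);Q=onz(a,f(720,266),0);print('base front edge',P.round(1),Q.round(1),np.linalg.norm(P-Q),'yaw',np.degrees(np.arctan2(-(Q-P)[0],(Q-P)[1])))
print('base centre est',((P+Q)/2).round(1))
print('grip top',onz(b,(445.6,233.0),152).round(1), 'scene grip top corners',[onz(a,f(*q),152).round(1).tolist() for q in((467,75),(490,125),(563,95),(540,42))])
# dial points on plane x=const using gauge yaw
E
```

```text
tool axes cols [[-0.0, 0.345, -0.939], [0.001, -0.939, -0.345], [-1.0, -0.001, -0.0]]
cam in tool [-162.4   -0.6  -72. ] view dir in tool [[-0.0, -0.264, 0.964], [1.0, 0.0, 0.0], [-0.0, 0.964, 0.264]]
base front edge [ 521.6 -311.9    0. ] [ 521.9 -184.7    0. ] 127.2038590569429 yaw -0.13661076945807982
base centre est [ 521.7 -248.3    0. ]
grip top [ 505.2 -254.9  152. ] scene grip top corners [[500.3, -274.7, 152.0], [539.6, -283.7, 152.0], [542.0, -250.7, 152.0], [500.0, -239.5, 152.0]]
```

>>> {"method": "carry_out", "body": {"commands": [[-0.004,-0.022,-0.058,0,0,0],[-0.004,-0.022,-0.058,0,0,0],[-0.004,-0.022,-0.058,0,0,0],[-0.004,-0.022,-0.058,0,0,0],[-0.004,-0.022,-0.058,0,0,0],[-0.004,-0.022,-0.058,0,0,0],[-0.004,-0.022,-0.058,0,0,0],[-0.004,-0.022,-0.058,0,0,0]], "grip": 0}}

```text
t: 1.4
ee_pos: [593.3, -262.1, 255.5]
orientation: [2.035, 0.349, -2.032]
ft_force: [-0.7, -0.4, 0.4]
width: 88.2
```

>>> {"method": "carry_out", "body": {"commands": [[0,0,0,10,0,0],[0,0,0,10,0,0],[0,0,0,0,-10,0],[0,0,0,0,-10,0],[0,0,0,0,-10,0],[0,0,0,0,-10,0]]}}

```text
t: 2.15
ee_pos: [596.2, -257.9, 259.8]
orientation: [-1.306, 0.017, 2.847]
ft_force: [0.3, 0.2, -0.3]
width: 87.8
```

```bash
python3 - <<'E'
from h import *
o=obs();M=R.from_rotvec(o['orientation']).as_matrix();print(M.round(3).tolist())
d=shot('wrist','w1.png');print(proj(d,[517,-252,64]),proj(d,[517,-252,20]),(-cam(d)[1].T@cam(d)[2]).round())
E
```

```text
[[-0.652, -0.013, -0.758], [0.004, -1.0, 0.014], [-0.758, 0.006, 0.652]]
[271.86386102 112.87053177] [271.97057619  82.79712958] [ 756. -259.  336.]
```

View pics/w1.png

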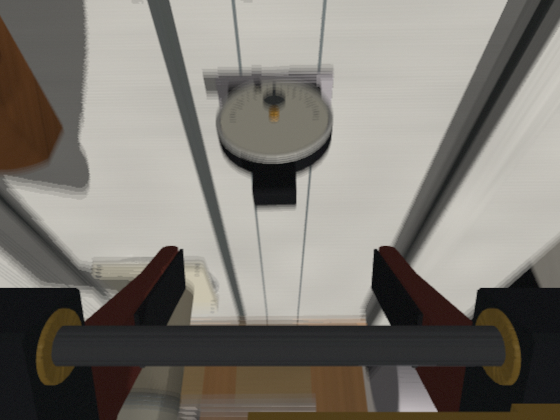

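>>> {"method": "carry_out", "body": {"commands": [[0.03,0,-0.042,0,0,0],[0.03,0,-0.042,0,0,0],[0,0,0,0,0,0],[0,0,0,0,0,0],[0,0,0,0,0,0]]}}

```text
t: 2.82
ee_pos: [621.3, -257.8, 152.8]
orientation: [-1.299, 0.013, 2.851]
ft_force: [0.3, -0.3, 1.1]
width: 88.0
```

```bash
python3 - <<'E'
from h import *
ims=[]
for i in range(3):
    d=shot('wrist');ims.append(d['pixels'].astype(float))
im=np.mean(ims,0).astype(np.uint8);cv2.imwrite('pics/w2.png',im);np.savez('w2.npz',**{k:np.array(v) for k,v in d.items()})
p=proj(d,[517,-252,64]).astype(int);print(p,(-cam(d)[1].T@cam(d)[2]).round())
y0,x0=max(p[1]-95,0),max(p[0]-90,0);print(x0,y0)
c=cv2.resize(im[y0:y0+190,x0:x0+190],None,fx=3.1,fy=3.1,interpolation=3);cv2.imwrite('pics/w2c.png',c)
E
```

```text
[272 223] [ 782. -259.  229.]
182 128
```

View pics/w2c.png

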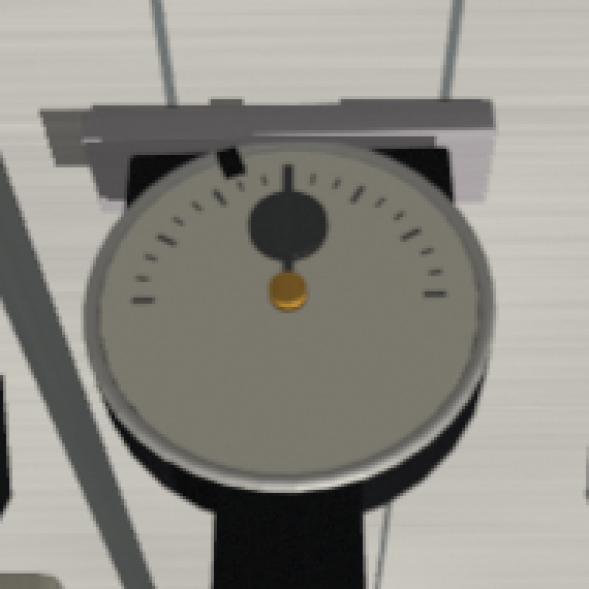

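```bash
cat >> h.py <<'E'
def onplane(d,p,P0,n):
    c,v=ray(d,p); return c+v*((P0-c)@n)/(v@n)
E
python3 - <<'E'
from h import *
d=dict(np.load('w2.npz'))
f=lambda q:((q[0]+.5)/3.1-.5+182,(q[1]+.5)/3.1-.5+128)
for z,q in((0,((98,105),(494,100))),(12,((83,141),(495,130)))):
    A,B=[onz(d,f(k),z) for k in q];print(z,A.round(1),B.round(1),np.linalg.norm(A-B).round(1),'yaw',np.degrees(np.arctan2(-(A-B)[0],(A-B)[1])).round(2),'mid',((A+B)/2).round(1))
for yaw in(-3,0,3):
    y=np.radians(yaw);n=np.array([np.cos(y),np.sin(y),0]);u=np.array([-n[1],n[0],0])
    P0=np.array([503.7,-252,0])+13*n
    T=[onplane(d,f(q),P0,n) for q in((143,300),(435,294),(288,172),(167,239),(410,234),(221,197),(359,193),(232,163))]
    c=(T[0]+T[1])/2
    print(yaw,'c',c.round(1),'r90',np.linalg.norm(T[0]-T[1])/2,[ (round(np.degrees(np.arctan2((t-c)@u,-(t-c)[2])),1),round(np.linalg.norm(t-c),1)) for t in T])
# grip in image: full image bottom
E
```

```text
0 [ 522.4 -197.9    0. ] [ 522.7 -314.5   -0. ] 116.7 yaw 0.15 mid [ 522.5 -256.2   -0. ]
12 [ 520.4 -194.3   12. ] [ 523.3 -313.6   12. ] 119.3 yaw 1.42 mid [ 521.9 -253.9   12. ]
-3 c [ 516.6 -254.4   63.7] r90 39.25824168544353 [(np.float64(92.6), np.float64(39.3)), (np.float64(-87.4), np.float64(39.3)), (np.float64(0.8), np.float64(42.5)), (np.float64(61.9), np.float64(38.5)), (np.float64(-57.4), np.float64(39.8)), (np.float64(30.7), np.float64(38.3)), (np.float64(-29.1), np.float64(40.5)), (np.float64(20.4), np.float64(48.3))]
0 c [ 516.7 -254.1   63.8] r90 39.18790315106105 [(np.float64(90.7), np.float64(39.2)), (np.float64(-89.3), np.float64(39.2)), (np.float64(0.4), np.float64(42.5)), (np.float64(60.3), np.float64(39.0)), (np.float64(-59.0), np.float64(39.2)), (np.float64(29.8), np.float64(38.9)), (np.float64(-29.9), np.float64(40.0)), (np.float64(19.8), np.float64(48.9))]
3 c [ 516.8 -253.8   63.9] r90 39.26610098231321 [(np.float64(88.9), np.float64(39.3)), (np.float64(-91.1), np.float64(39.3)), (np.float64(-0.0), np.float64(42.4)), (np.float64(58.7), np.float64(39.6)), (np.float64(-60.7), np.float64(38.7)), (np.float64(29.1), np.float64(39.4)), (np.float64(-30.9), np.float64(39.4)), (np.float64(19.3), np.float64(49.4))]
```

The dial, upside down in this view, has its mark at crop (232,163). Rectified on the dial plane, that is 19.6° (0.342 rad) towards +y. The ticks fall on multiples of 10° and the pivot height comes out at 63.8 mm, so the measurement fits the description.

>>> {"method": "carry_out", "body": {"commands": [[-0.042,0,0.036,0,0,0],[-0.042,0,0.036,0,0,0],[0,0,0,0,10,0],[0,0,0,0,10,0],[0,0,0,0,10,0],[0,0,0,0,10.5,0],[0,0,0.05,0,0,0],[0,0,0.05,0,0,0]]}}

```text
t: 3.98
ee_pos: [523.5, -256.8, 274.9]
orientation: [2.247, -0.025, -2.194]
ft_force: [-0.3, -0.9, -0.5]
width: 87.8
```

>>> {"method": "carry_out", "body": {"commands": [[0,0,0,-10.5,0,0],[0,0,0,-10.5,0,0],[0,0,0,-10.5,0,0],[0,0,0,-10.5,0,0],[0,0,0,-10.5,0,0],[0,0,0,-10.5,0,0],[0,0,0,-10.5,0,0],[0,0,0,-10.5,0,0]]}}

```text
t: 4.97
ee_pos: [519.1, -257.4, 286.0]
orientation: [1.273, 1.129, -1.249]
ft_force: [0.2, -0.3, -0.5]
width: 87.6
```

```bash
cat >> h.py <<'E'
def rel(P,xdir=None):
    o=obs();M=R.from_rotvec(o['orientation']).as_matrix()
    print('t',o['t'],'tcp',o['ee_pos'].round(1),'axes x',M[:,0].round(3),'y',M[:,1].round(3),'z',M[:,2].round(3),'F',o['ft_force'].round(1),'w',o['width'].round(1),'q',o['qpos'].round(2))
    if P is not None: print('shift tool mm',(M.T@(np.array(P)-o['ee_pos'])).round(1))
    if xdir is not None: # desired tool matrix
        print('turn tool deg',np.degrees(R.from_matrix(M.T@xdir).as_rotvec()).round(2))
    return o,M
def want(yaw,tilt):  # tool for gauge yaw (deg), rotated about own x by -tilt deg
    B=np.array([[0,1,0],[0,0,-1],[-1,0,0]],float) # cols x=-z,y=+x,z=-y
    return (R.from_euler('z',yaw,degrees=True)*R.from_euler('x',-tilt,degrees=True)).as_matrix()@B
E
python3 - <<'E'
from h import *
rel([504,-254,113],want(1,0))
d=shot('wrist','w3.png');print(proj(d,[504,-254,152]))
E
```

```text
Traceback (most recent call last):
  File "h.py", line 22, in rel
    print('t',o['t'],'tcp',o['ee_pos'].round(1),'axes x',M[:,0].round(3),'y',M[:,1].round(3),'z',M[:,2].round(3),'F',o['ft_force'].round(1),'w',o['width'].round(1),'q',o['qpos'].round(2))
                                                                                                                                                ^^^^^^^^^^^^^^^^
AttributeError: 'float' object has no attribute 'round'
```

```bash
sed -i "s/o\['width'\].round(1)/round(float(o['width']),1)/" h.py
python3 - <<'E'
from h import *
rel([504,-254,113],want(1,0))
d=shot('wrist','w3.png');print(proj(d,[504,-254,152]))
E
```

```text
t 4.975 tcp [ 519.1 -257.4  286. ] axes x [ 0.037 -0.02  -0.999] y [ 0.996 -0.081  0.038] z [-0.082 -0.997  0.016] F [ 0.2 -0.3 -0.5] w 87.6 q [-0.48  0.27  1.7  -0.    1.13 -0.4 ]
shift tool mm [172.2 -21.9  -5. ]
turn tool deg [-5.67  1.05 -2.14]
[253.06803918 195.91972006]
```

View pics/w3.png

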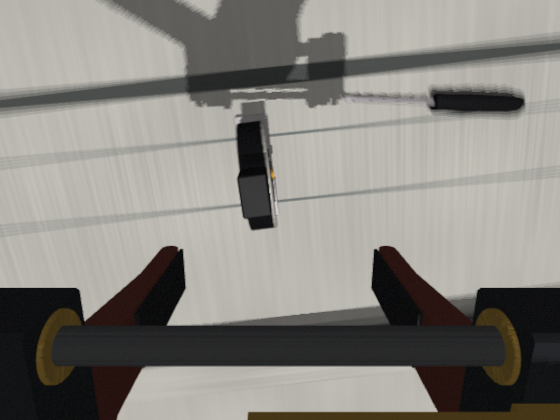

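The wrist view shows the grip top at about (256,191) against a prediction of (253,196), so the estimate is good to about 3 mm. I align and then descend.

>>> {"method": "carry_out", "body": {"commands": [[0,-0.022,-0.005,-5.7,1,-2.1],[0,0,0,0,0,0],[0.05,0,0,0,0,0],[0.05,0,0,0,0,0],[0,0,0,0,0,0],[0,0,0,0,0,0]]}}

```text
t: 5.78
ee_pos: [502.5, -253.4, 190.1]
orientation: [1.204, 1.196, -1.197]
ft_force: [1.1, 0.0, 0.4]
width: 87.9
```

```bash
python3 - <<'E'
from h import *
rel([504,-254,113],want(1,0))
d=shot('wrist');p=proj(d,[504,-254,152]);im=d['pixels'];g=im.max(2).astype(float)
print(p)
c=cv2.resize(im[int(p[1])-90:int(p[1])+80,int(p[0])-110:int(p[0])+110],None,fx=3,fy=3,interpolation=3);print(int(p[0])-110,int(p[1])-90);cv2.imwrite('pics/w4.png',c)
E
```

```text
t 5.775 tcp [ 502.5 -253.4  190.1] axes x [ 0.015 -0.009 -1.   ] y [1.    0.008 0.015] z [ 0.008 -1.     0.009] F [1.1 0.  0.4] w 87.9 q [-0.49  0.37  1.81 -0.    0.95 -0.5 ]
shift tool mm [77.1  0.3 -0.1]
turn tool deg [-0.56  0.5  -0.83]
[279.98533538 241.64259738]
169 151
```

View pics/w4.png

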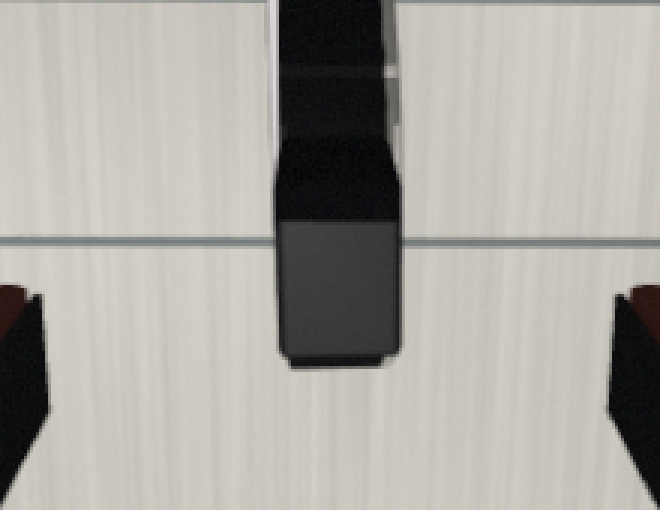

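```bash
python3 - <<'E'
from h import *
d=shot('wrist')
P=onz(d,(282.3,246.7),152);print(P.round(1));rel([P[0],P[1],113],want(0.5,0))
E
```

```text
[ 505.2 -257.   152. ]
t 5.875 tcp [ 502.4 -253.4  190.3] axes x [ 0.015 -0.009 -1.   ] y [1.    0.009 0.015] z [ 0.008 -1.     0.009] F [ 0.9 -0.2  0.3] w 87.9 q [-0.49  0.37  1.81 -0.    0.95 -0.5 ]
shift tool mm [77.4  1.6  2.9]
turn tool deg [-0.01  0.51 -0.85]
```

>>> {"method": "carry_out", "body": {"commands": [[0,0.0015,0.002,0,0.5,-0.8],[0.026,0,0,0,0,0],[0.026,0,0,0,0,0],[0.022,0,0,0,0,0],[0,0,0,0,0,0],[0,0,0,0,0,0]]}}

```text
t: 6.62
ee_pos: [510.6, -259.3, 123.0]
orientation: [1.206, 1.199, -1.199]
ft_force: [-0.0, -0.0, 0.4]
width: 87.8
```

```bash
python3 - <<'E'
from h import *
rel([505,-256,113],want(0.5,0))
E
```

```text
t 6.625 tcp [ 510.6 -259.3  123. ] axes x [ 0.012 -0.006 -1.   ] y [1.    0.006 0.012] z [ 0.006 -1.     0.006] F [-0.  -0.   0.4] w 87.8 q [-0.49  0.48  1.82  0.    0.83 -0.5 ]
shift tool mm [ 9.9 -5.7 -3.3]
turn tool deg [-0.14  0.34 -0.68]
```

>>> {"method": "carry_out", "body": {"commands": [[0.01,-0.006,-0.003,-0.1,0.4,-0.8],[0,0,0,0,0,0],[0,0,0,0,0,0]]}}

```text
t: 7.0
ee_pos: [505.5, -256.8, 114.5]
orientation: [1.203, 1.213, -1.203]
ft_force: [0.1, 0.4, -1.2]
width: 87.9
```

```bash
python3 - <<'E'
from h import *
rel([505,-256,113],want(0.5,0))
E
```

```text
t 7.0 tcp [ 505.5 -256.8  114.5] axes x [-0.  0. -1.] y [ 1.     0.008 -0.   ] z [ 0.008 -1.    -0.   ] F [ 0.1  0.4 -1.2] w 87.9 q [-0.49  0.49  1.83 -0.    0.82 -0.5 ]
shift tool mm [ 1.5 -0.4 -0.8]
turn tool deg [-0.04 -0.    0.01]
```

Vertical and centred; I close the gripper.

>>> {"method": "carry_out", "body": {"commands": [[0.001,0,0,0,0,0],[0,0,0,0,0,0],[0,0,0,0,0,0],[0,0,0,0,0,0],[0,0,0,0,0,0],[0,0,0,0,0,0]], "grip": 1}}

```text
t: 7.75
ee_pos: [505.7, -256.9, 113.9]
orientation: [1.203, 1.212, -1.203]
ft_force: [-0.4, -0.8, 0.6]
width: 31.2
```

```bash
python3 - <<'E'
from h import *
rel(None,want(0.5,0))
# stud remeasure from top & scene for crown
b=shot('top');hsv=cv2.cvtColor(b['pixels'],cv2.COLOR_BGR2HSV)
m=((hsv[...,1]>110)&(hsv[...,0]<20)&(hsv[...,2]>40)).astype(np.uint8);m[:,:300]=0;m[:,355:]=0;m[:160]=0;m[270:]=0
m=cv2.morphologyEx(m,cv2.MORPH_CLOSE,np.ones((5,5)))
c=max(cv2.findContours(m,0,2)[0],key=cv2.contourArea);r=cv2.minAreaRect(c);print(r,cv2.boxPoints(r).round(1).tolist())
E
```

```text
t 7.75 tcp [ 505.7 -256.9  113.9] axes x [ 0.001 -0.    -1.   ] y [1.    0.008 0.001] z [ 0.008 -1.     0.   ] F [-0.4 -0.8  0.6] w 31.2 q [-0.49  0.49  1.83 -0.    0.82 -0.5 ]
turn tool deg [-0.04  0.02 -0.03]
((325.9576110839844, 215.84788513183594), (33.35832977294922, 81.89768981933594), 2.8624050617218018) [[307.29998779296875, 255.89999389648438], [311.29998779296875, 174.10000610351562], [344.70001220703125, 175.8000030517578], [340.6000061035156, 257.6000061035156]]
```

>>> {"method": "carry_out", "body": {"commands": [[0,0,0,0,0,0],[0,0,0,0,0,0],[0,0,0,0,0,0],[0,0,0,0,0,0]]}}

```text
t: 8.3
ee_pos: [505.7, -256.9, 113.8]
orientation: [1.203, 1.212, -1.203]
ft_force: [0.4, -0.2, 0.6]
width: 24.1
```

```bash
python3 - <<'E'
from h import *
o,M=rel(None)
b=shot('top')
NL,FL,FR,NR=(307.3,255.9),(311.3,174.1),(344.7,175.8),(340.6,257.6)
mid=lambda a,c:((a[0]+c[0])/2,(a[1]+c[1])/2)
print('+y',onz(b,mid(NL,FL),0),'-y',onz(b,mid(NR,FR),60),'near',onz(b,mid(NL,NR),0),'far',onz(b,mid(FL,FR),72))
A,B=onz(b,NL,0),onz(b,FL,0);C,D=onz(b,NR,60),onz(b,FR,60)
print([np.degrees(np.arctan2(*(v[1::-1]))).round(2) for v in(B-A,D-C)])
E
```

```text
t 8.3 tcp [ 505.7 -256.9  113.8] axes x [ 0. -0. -1.] y [1.    0.008 0.   ] z [ 0.008 -1.     0.   ] F [ 0.4 -0.2  0.6] w 24.1 q [-0.49  0.49  1.83 -0.    0.82 -0.5 ]
+y [ 5.71524428e+02  7.90953743e+01 -2.27373675e-13] -y [558.20013642  -8.50791323  60.        ] near [453.2428128   37.69760165   0.        ] far [671.59563195  31.93511993  72.        ]
[np.float64(-2.63), np.float64(-3.38)]
```

>>> {"method": "carry_out", "body": {"commands": [[-0.01,0,0,0,0,0],[-0.03,0,0,0,0,0],[-0.04,0,0,0,0,0],[-0.04,0,0,0,0,0],[-0.03,0,0,0,0,0],[0,0.01,-0.02,0.9,0,0],[0,0.01,-0.04,0.9,0,0],[0,0.01,-0.045,0.9,0,0]]}}

```text
t: 9.35
ee_pos: [534.8, -151.2, 270.2]
orientation: [1.243, 1.191, -1.245]
ft_force: [0.5, 0.1, -3.7]
width: 23.8
```

>>> {"method": "carry_out", "body": {"commands": [[0,0.01,-0.045,0.8,0,0],[0,0.01,-0.045,0,0,0],[0,0.01,-0.04,0,0,0],[0,0,-0.03,0,0,0],[0,0,0,0,0,0],[0,0,0,0,0,0]]}}

```text
t: 10.1
ee_pos: [572.5, 14.5, 271.4]
orientation: [1.25, 1.187, -1.255]
ft_force: [0.1, 0.5, -3.5]
width: 23.6
```

```bash
python3 - <<'E'
from h import *
rel([562.5,35,200],want(-3,0))
d=shot('wrist');a=shot('scene')
cv2.imwrite('pics/m5.png',np.hstack([cv2.resize(d['pixels'],(400,300)),cv2.resize(a['pixels'][120:300,150:350],(400,360))[:300]]))
E
```

```text
t 10.1 tcp [572.5  14.5 271.4] axes x [-0.006  0.002 -1.   ] y [ 0.998 -0.057 -0.006] z [-0.057 -0.998 -0.001] F [ 0.1  0.5 -3.5] w 23.6 q [0.   0.3  1.7  0.   1.15 0.06]
shift tool mm [ 71.5 -10.8 -19.8]
turn tool deg [-0.27 -0.08  0.34]
```

View pics/m5.png

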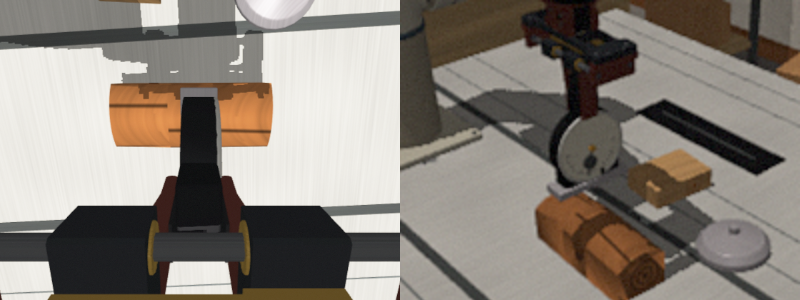

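```bash
python3 - <<'E'
from h import *
o,M=rel(None)
d=shot('wrist');hsv=cv2.cvtColor(d['pixels'],cv2.COLOR_BGR2HSV)
m=((hsv[...,1]>90)&(hsv[...,0]<22)&(hsv[...,2]>60)).astype(np.uint8);m[:105]=0;m[215:]=0;m[:,:140]=0;m[:,400:]=0
ys,xs=np.where(m)
def side(cols,fn): return np.array([(c,fn(ys[xs==c])) for c in cols],float)
for nm,fn,cols in(('top',np.min,list(range(170,245,6))+list(range(315,370,6))),('bot',np.max,list(range(170,245,6))+list(range(320,370,6)))):
    Q=np.array([onz(d,q,60) for q in side(cols,fn)]); k,c=np.polyfit(Q[:,0],Q[:,1],1);r=np.abs(np.polyval([k,c],Q[:,0])-Q[:,1])
    k,c=np.polyfit(Q[r<3,0],Q[r<3,1],1);print(nm,'yaw',np.degrees(np.arctan(k)).round(2),'y at 562',(k*562+c).round(1),'max r',r.max().round(1))
for rr in range(130,205,12):
    x=xs[ys==rr]; print(rr,x.min(),x.max(),onz(d,(x.min(),rr),72)[:2].round(1),onz(d,(x.max(),rr),72)[:2].round(1))
E
```

```text
t 10.2 tcp [572.6  14.1 271.4] axes x [-0.006  0.002 -1.   ] y [ 0.998 -0.058 -0.006] z [-0.058 -0.998 -0.002] F [ 0.3  0.3 -4.1] w 23.8 q [0.   0.3  1.7  0.   1.15 0.06]
top yaw -2.95 y at 562 80.8 max r 0.8
bot yaw -2.93 y at 562 -7.1 max r 0.9
130 154 380 [457.2  74.1] [670.1  61.8]
142 153 381 [454.6  63. ] [671.2  50.5]
154 153 381 [453.   51.7] [671.4  39.2]
166 154 380 [452.3  40.1] [670.6  27.7]
178 155 379 [451.5  28.4] [669.8  16. ]
190 158 377 [452.8  16.3] [668.    4.1]
202 162 374 [455.   4.] [665.1  -7.9]
```

>>> {"method": "carry_out", "body": {"commands": [[0.02,-0.011,-0.021,-0.2,-0.1,0.3],[0.03,0,0,0,0,0],[0.015,0,0,0,0,0],[0,0,0,0,0,0],[0,0,0,0,0,0]]}}

```text
t: 10.88
ee_pos: [564.2, 32.2, 206.9]
orientation: [1.255, 1.177, -1.252]
ft_force: [1.0, 0.2, -3.5]
width: 24.0
```

```bash
python3 - <<'E'
from h import *
rel([562,35.5,194],want(-2.95,0))
E
```

```text
t 10.875 tcp [564.2  32.2 206.9] axes x [ 0.003 -0.    -1.   ] y [ 0.998 -0.061  0.003] z [-0.061 -0.998  0.   ] F [ 1.   0.2 -3.5] w 24.0 q [ 0.04  0.35  1.78 -0.    1.01  0.1 ]
shift tool mm [12.9 -2.4 -3.1]
turn tool deg [-0.54  0.02 -0.18]
```

>>> {"method": "carry_out", "body": {"commands": [[0.004,-0.002,-0.003,-0.5,0,-0.2],[0.004,0,0,0,0,0],[0,0,0,0,0,0],[0,0,0,0,0,0]]}}

```text
t: 11.38
ee_pos: [563.5, 35.4, 200.3]
orientation: [1.249, 1.182, -1.245]
ft_force: [0.2, 0.5, -3.2]
width: 23.7
```

```bash
python3 - <<'E'
from h import *
rel([562,35.5,194],want(-2.95,0))
E
```

```text
t 11.375 tcp [563.5  35.4 200.3] axes x [ 0.003 -0.    -1.   ] y [ 0.999 -0.052  0.003] z [-0.052 -0.999 -0.   ] F [ 0.2  0.5 -3.2] w 23.7 q [ 0.04  0.36  1.79 -0.    0.99  0.09]
shift tool mm [ 6.3 -1.5 -0. ]
turn tool deg [-0.02 -0.   -0.15]
```

>>> {"method": "carry_out", "body": {"commands": [[0.0035,-0.0015,0,0,0,-0.15],[0,0,0,0,0,0],[0,0,0,0,0,0]]}}

```text
t: 11.75
ee_pos: [562.0, 35.5, 196.7]
orientation: [1.247, 1.184, -1.247]
ft_force: [0.5, 0.3, -3.0]
width: 24.0
```

>>> {"method": "carry_out", "body": {"commands": [[0.0015,0,0,0,0,0],[0,0,0,0,0,0]]}}

```text
t: 12.0
ee_pos: [562.0, 35.5, 195.1]
orientation: [1.247, 1.184, -1.247]
ft_force: [-0.0, -0.2, -3.6]
width: 24.0
```

>>> {"method": "carry_out", "body": {"commands": [[0.0015,0,0,0,0,0],[0,0,0,0,0,0]]}}

```text
t: 12.25
ee_pos: [562.3, 35.5, 193.8]
orientation: [1.248, 1.184, -1.247]
ft_force: [-0.7, 0.3, -2.1]
width: 23.9
```

>>> {"method": "carry_out", "body": {"commands": [[0.001,0,0,0,0,0],[0,0,0,0,0,0],[0,0,0,0,0,0]]}}

```text
t: 12.62
ee_pos: [562.5, 35.6, 193.8]
orientation: [1.248, 1.183, -1.246]
ft_force: [0.3, 1.1, -1.9]
width: 23.8
```

```bash
python3 - <<'E'
from h import *
o,M=rel([562,35.5,194],want(-2.95,0));print(o['moment'].round(3))
E
```

```text
t 12.625 tcp [562.5  35.6 193.8] axes x [ 0.001  0.    -1.   ] y [ 0.999 -0.052  0.001] z [-0.052 -0.999 -0.   ] F [ 0.3  1.1 -1.9] w 23.8 q [0.04 0.37 1.79 0.   0.98 0.09]
shift tool mm [-0.2 -0.5  0.1]
turn tool deg [-0.02 -0.01 -0.08]
[-0.049 -0.011 -0.017]
```

>>> {"method": "carry_out", "body": {"commands": [[0.002,0,0,0,0,0],[0.002,0,0,0,0,0],[0.002,0,0,0,0,0],[0.002,0,0,0,0,0]]}}

```text
t: 13.12
ee_pos: [562.8, 35.6, 193.7]
orientation: [1.248, 1.183, -1.246]
ft_force: [-6.5, -1.3, 17.0]
width: 24.0
```

```bash
python3 - <<'E'
from h import *
o,M=rel(None,want(-2.95,0));print(o['moment'].round(3))
a=shot('scene');p=proj(a,[562,36,140]).astype(int);print(p)
cv2.imwrite('pics/s6.png',cv2.resize(a['pixels'][p[1]-50:p[1]+70,p[0]-60:p[0]+60],None,fx=5,fy=5,interpolation=3))
E
```

```text
t 13.125 tcp [562.8  35.6 193.7] axes x [ 0.002  0.    -1.   ] y [ 0.999 -0.052  0.002] z [-0.052 -0.999 -0.   ] F [-6.5 -1.3 17. ] w 24.0 q [0.04 0.37 1.79 0.   0.98 0.09]
turn tool deg [-0.02 -0.02 -0.12]
[-0.143  1.765  0.012]
[247 211]
```

View pics/s6.png

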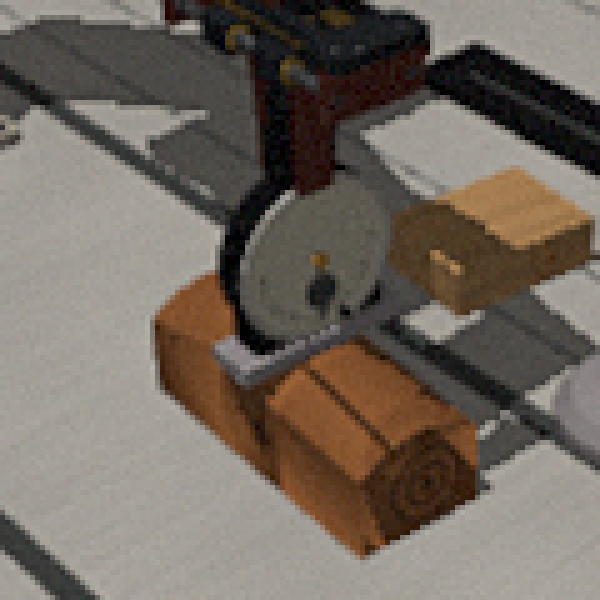

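The gauge stands level across the crown, with the pivot at crop (318,260) and pointer straight down. Stiffness is about 10 N/mm, so I keep the press bias small while rolling it over.

>>> {"method": "carry_out", "body": {"commands": [[0.0005,0,0,0,0,0],[0.0006,0,-0.004,0,-2,0],[0.0006,0,-0.004,0,-2,0],[0.0005,0,-0.004,0,-2,0],[0.0004,0,-0.004,0,-2,0]]}}

```text
t: 13.8
ee_pos: [563.7, 51.3, 193.3]
orientation: [1.141, 1.078, -1.314]
ft_force: [-2.1, 0.6, 3.9]
width: 23.9
```

```bash
cat >> h.py <<'E'
def rock(goal,C=(562.2,36),yaw=-2.95,off=0):
    o,M=rel(None); s=np.radians(yaw);gy=np.array([-np.sin(s),np.cos(s),0]);gx=np.array([np.cos(s),np.sin(s),0])
    ph=np.arctan2(-M[:,0]@gy,-M[2,0]); h=113.8; f=lambda p:np.array([60*(np.sin(p)-p*np.cos(p))+h*np.sin(p),20+60*np.cos(p)+60*p*np.sin(p)+h*np.cos(p)])
    P=np.array([562.2,35.6,0]); q=f(ph); ideal=P+gy*q[0]; ideal[2]=q[1]
    print('phi',np.degrees(ph).round(2),'err from rolling pose (world)',(o['ee_pos']-ideal).round(2),'mom',o['moment'].round(2))
    g=np.radians(goal); q=f(g); t=P+gy*q[0]; t[2]=q[1]
    print('to goal shift',(M.T@(t-o['ee_pos'])).round(2),'turn',np.degrees(R.from_matrix(M.T@want(yaw,goal)).as_rotvec()).round(2))
E
python3 - <<'E'
from h import *
rock(19.6)
E
```

```text
t 13.8 tcp [563.7  51.3 193.3] axes x [-0.005 -0.142 -0.99 ] y [ 0.999 -0.054  0.003] z [-0.054 -0.988  0.142] F [-2.1  0.6  3.9] w 23.9 q [ 0.15  0.39  1.77 -0.17  1.01  0.29]
phi 8.18 err from rolling pose (world) [ 0.65 -0.49  0.03] mom [-0.    0.78 -0.07]
to goal shift [ -0.66  -0.75 -23.31] turn [ -0.19 -11.42  -0.12]
```

>>> {"method": "carry_out", "body": {"commands": [[0.0003,-0.0002,-0.004,0,-2,0],[0.0003,-0.0001,-0.004,0,-2,0],[0.0002,-0.0001,-0.004,0,-2,0],[0.0002,-0.0001,-0.004,0,-2,0],[0.0001,0,-0.004,0,-2,0],[0.0003,0,0,0,0,0]]}}

```text
t: 14.55
ee_pos: [564.9, 72.6, 190.8]
orientation: [1.003, 0.945, -1.387]
ft_force: [-1.1, 1.0, 1.6]
width: 23.8
```

```bash
python3 - <<'E'
from h import *
rock(19.6)
E
```

```text
t 14.55 tcp [564.9  72.6 190.8] axes x [-0.013 -0.317 -0.948] y [ 0.999 -0.054  0.004] z [-0.053 -0.947  0.317] F [-1.1  1.   1.6] w 23.8 q [ 0.27  0.44  1.74 -0.35  1.1   0.51]
phi 18.5 err from rolling pose (world) [ 0.8   0.23 -0.13] mom [ 0.1   0.22 -0.11]
to goal shift [-0.4  -0.8  -1.89] turn [-0.22 -1.1  -0.19]
```

>>> {"method": "carry_out", "body": {"commands": [[0.0002,-0.0003,-0.0021,-0.1,-1.1,-0.1],[0.0005,0,0,0,0,0],[0.0005,0,0,0,0,0],[0.0005,0,0,0,0,0],[0.0005,0,0,0,0,0],[0.0005,0,0,0,0,0],[0.0005,0,0,0,0,0],[0.0005,0,0,0,0,0]]}}

```text
t: 15.55
ee_pos: [565.2, 74.6, 190.5]
orientation: [0.989, 0.93, -1.397]
ft_force: [-3.1, 2.5, 7.4]
width: 23.7
```

>>> {"method": "carry_out", "body": {"commands": [[0.0005,0,0,0,0,0],[0.0005,0,0,0,0,0],[0.0005,0,0,0,0,0],[0.0005,0,0,0,0,0],[0.0005,0,0,0,0,0],[0.0005,0,0,0,0,0],[0.0005,0,0,0,0,0],[0.0005,0,0,0,0,0]]}}

```text
t: 16.55
ee_pos: [565.3, 74.6, 190.5]
orientation: [0.992, 0.928, -1.4]
ft_force: [-2.9, 2.1, 6.8]
width: 23.7
```

```bash
python3 - <<'E'
from h import *
rock(19.6)
ims=[]
for i in range(8): a=shot('scene');ims.append(a['pixels'].astype(float))
im=np.mean(ims,0).astype(np.uint8);np.savez('s7.npz',**{**a,'pixels':im})
p=proj(a,[575,54,140]).astype(int);print(p-[30,35])
cv2.imwrite('pics/s7.png',cv2.resize(im[p[1]-35:p[1]+35,p[0]-30:p[0]+50],None,fx=8,fy=8,interpolation=cv2.INTER_CUBIC))
E
```

```text
t 16.55 tcp [565.3  74.6 190.5] axes x [-0.016 -0.335 -0.942] y [ 0.998 -0.061  0.004] z [-0.059 -0.94   0.335] F [-2.9  2.1  6.8] w 23.7 q [ 0.28  0.44  1.73 -0.36  1.11  0.53]
phi 19.57 err from rolling pose (world) [ 1.11  0.16 -0.14] mom [ 0.22  0.72 -0.17]
to goal shift [-0.07 -1.1   0.2 ] turn [-0.58 -0.03 -0.05]
[224 175]
```

View pics/s7.png

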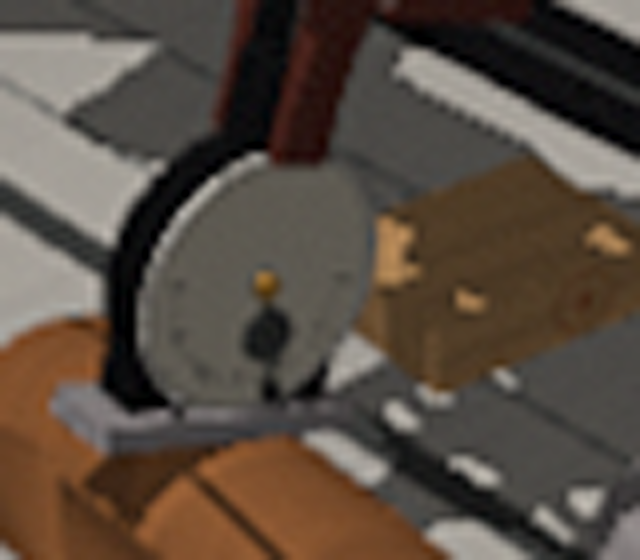

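```bash
python3 - <<'E'
from h import *
a=dict(np.load('s7.npz'));o,M=rel(None)
G=np.c_[M[:,1],-M[:,2],-M[:,0]]  # gauge axes from tool
O=o['ee_pos']+M[:,0]*113.8; piv=O+G@[14,0,64]
C=lambda P:((proj(a,P)-[224,175]+.5)*8-.5).round(1)
print('O',O.round(1),'pivot',C(piv),'base corners',[C(O+G@[18,s*60,0]) for s in(-1,1)],[C(O+G@[18,s*60,12]) for s in(-1,1)])
for ang in(10,15,19.6,25,30): 
    r=np.radians(ang);dr=G@[0,np.sin(r),-np.cos(r)];print(ang,'tip43',C(piv+43*dr),'mark48',C(piv+48*dr))
print('plumb weight 22',C(piv+[0,0,-22]),'plumb 48',C(piv-[0,0,48]))
g=a['pixels'].max(2).astype(int);print(g[216:228,252:268])
E
```

```text
t 16.95 tcp [565.3  74.6 190.5] axes x [-0.016 -0.335 -0.942] y [ 0.998 -0.061  0.004] z [-0.059 -0.94   0.335] F [-2.9  2.3  6.5] w 24.0 q [ 0.28  0.44  1.73 -0.36  1.11  0.53]
O [563.4  36.5  83.2] pivot [261.1 281.7] base corners [array([ 99.9, 452.5]), array([348.1, 428. ])] [array([107. , 423.2]), array([355.5, 400.4])]
10 tip43 [250.4 382.5] mark48 [249.2 394. ]
15 tip43 [258.4 380. ] mark48 [258.1 391.2]
19.6 tip43 [265.8 377. ] mark48 [266.3 387.8]
25 tip43 [274.3 372.7] mark48 [275.8 383. ]
30 tip43 [282.1 368.1] mark48 [284.5 377.9]
plumb weight 22 [263.3 330.8] plumb 48 [265.9 387.6]
[[ 93  98  69  31  27  25  31  21  61  89  95  86  90  89  87 105]
 [ 95  92  59  30  32  26  25  29  75  95  90  90  93  87  91 138]
 [ 94  92  56  22  27  28  26  53  90  98  90  89  92  99 132 158]
 [ 95  96  77  44  30  30  39  76  90  93  97  95  78 100 149 163]
 [ 95  98  93  86  72  50  50  81  89  94  96  84  49 121 159 162]
 [ 95  82  90  93  87  57  73  90  93  96  90  52  22 138 171 171]
 [ 92  81  88  88  71  40  58  90  96  79  51  13  56 151 148 122]
 [ 91  89  92  96  64  13  29  80  78  40   6   0  62 119  99  64]
 [ 95  94  92  96  65  11  20  54  42  20  17  23  49  66  61  64]
 [ 85  84  83  79  70  48  49  46  80  71  54  69  89  82  71  72]
 [112 102  93  84  77  72  66  67  85  79  66  73  86  80  72  73]
 [100  90  86  75  73  69  68  69  69  65  66  63  61  60  64  65]]
```

```bash
python3 - <<'E'
from h import *
a=dict(np.load('s7.npz'));g=a['pixels'].max(2).astype(float)
D=lambda r0,r1,c0,c1:(lambda w:(((w.sum(0)*np.arange(c0,c1)).sum()/w.sum()).round(2),((w.sum(1)*np.arange(r0,r1)).sum()/w.sum()).round(2)))(np.clip(75-g[r0:r1,c0:c1],0,None))
print('weight',D(211,220,252,262),'needle',D(220,222,255,260),'mark',D(222,225,255,259))
s0=cv2.imread('pics/s0.png').astype(np.float32).mean(2);s1=a['pixels'].astype(np.float32).mean(2)
for n,(r0,r1,c0,c1) in dict(studNear=(236,274,240,290),studLeft=(228,262,212,244),stud_end=(245,272,262,288),control=(300,345,195,245)).items():
    print(n,cv2.phaseCorrelate(s0[r0:r1,c0:c1].copy(),s1[r0:r1,c0:c1].copy(),cv2.createHanningWindow((c1-c0,r1-r0),cv2.CV_32F)))
b=shot('top');x0=cv2.imread('pics/t0.png');
cv2.imwrite('pics/e8.png',np.vstack([cv2.resize(q[160:270,280:380],None,fx=3,fy=2.7,interpolation=3) for q in(x0,b['pixels'])]))
E
```

```text
weight (np.float64(257.0), np.float64(216.38)) needle (np.float64(257.33), np.float64(220.27)) mark (np.float64(257.31), np.float64(223.24))
studNear ((0.11963153161761753, 0.2845651323496945), 0.9915438387393951)
studLeft ((-0.027590272503946522, 0.21664996671840697), 0.8499062578711245)
stud_end ((0.5055854344498076, 0.8844925231632619), 1.1358327810002289)
control ((-0.002271904228031474, 0.5413803320685027), 0.944068979687161)
```

View pics/e8.png

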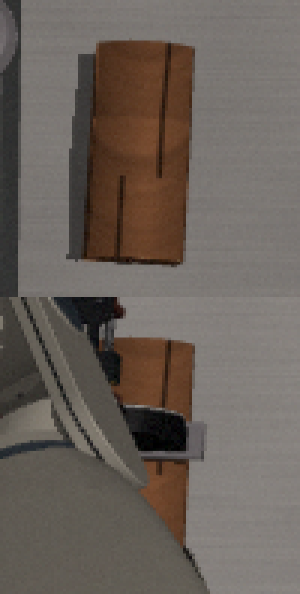

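The stud is unmoved in both views. The pointer weight (257.0), needle (257.3) and mark (257.3) lie on the projected plumb line, which should drift +0.33 px from weight to mark and drifts +0.31 px. The state is steady, so I hand in.

```bash
python3 - <<'E'
from h import *
rock(19.6);ctrl.close_job()
E
```

```text
t 17.0 tcp [565.3  74.6 190.5] axes x [-0.016 -0.335 -0.942] y [ 0.998 -0.061  0.004] z [-0.059 -0.94   0.335] F [-2.1  1.7  6.3] w 23.9 q [ 0.28  0.44  1.73 -0.36  1.11  0.53]
phi 19.57 err from rolling pose (world) [ 1.11  0.14 -0.15] mom [ 0.16  0.81 -0.18]
to goal shift [-0.08 -1.1   0.18] turn [-0.58 -0.03 -0.05]
the job is handed in; nothing more can be done
```

I stood the gauge level and square across the crown of the nearer stud, then rolled it over 19.6° without slipping. I handed the job in at t = 17.0 s, still holding it steady and lightly pressed, with about 6 N upward at the wrist and roughly 10 N on the wood.

- **Dial:** I read the mark at 19.6° from close up. At the end the pointer's needle and the mark lay in the same image column (257.3 px), in line with the calculated plumb line. That reading is good to about 1°.
- **Position:** The final pose is within 0.2 mm of ideal rolling across the stud and 1.1 mm off along it. The gauge is about 0.6° out of square by the arm's own reading, which I left as it was.
- **Stud and bystanders:** The stud showed no visible shift in the scene or top view; part of it is hidden by the arm in the top view. The stud image checks gave sub-pixel shifts, up to 0.9 px at one end. A patch of untouched table by the screwdriver gave 0.5 px, so I put these down to changed shadows. The arm was never commanded near the joist offcut, lamp canopy or screwdriver. I made no separate final check of the joist and canopy.

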